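# Put the tongs away and pin the tray lid shut

## Robot

A 6-joint arm with a two-finger parallel gripper is mounted at the origin on the work surface. World frame = base frame: x ahead of the robot, y to its left, z up, the work surface at z = 0. Lengths are in m, angles in rad, forces in N, time in s.
With the tool pointing down it reaches from about 0.35 to 0.775 m from the base axis. Payload 7.3 kg.
Tool frame: the origin (TCP) lies on the centre line of the jaws, within the pads' length; the fingertips stand 11 mm ahead of it and the grasp point (between the pads) lies 8 mm behind it; y points along the fingers, z is the direction in which the jaws open and shut, and the axes are right-handed (so a half turn about y gives the same grasp; the last joint's range is limited). The gripper opens to 92 mm and grips with 3 to 60 N. Pads are 19 mm wide; open, the fingers measure 130 mm over their backs; the gripper's body (75 mm by 190 mm) begins 47 mm behind the grasp point.
Start: joints at [-1.328, 0.342, 1.524, -0, 1.275, -0.146], TCP at [0.199, -0.486, 0.208] pointing down, gripper open.
Joint ranges: [-2.53, 2.53], [-0.77, 2.02], [0.04, 2.7], [-1, 4.14], [0.28, 2.66], [-3.11, 3.11]. Speed limits (rad/s): [2.57, 2.57, 3.14, 3.14, 3.14, 3.14].

## Interface

Orientations are given as [roll, pitch, yaw] about the fixed x, y, z axes, in that order (R = Rz(yaw) Ry(pitch) Rx(roll)).
In Python, from cell import robot, cams gives the robot as it stands.
- The arm moves only by the tool apply_moves, never from a script. Its argument "plan" is a list of rows, each a list of 7 numbers: the shift along the tool's x, y, z in m, then the turn, a rotation vector about the tool's x, y, z in degrees, then the gripper command: -1 is fully open, 1 is shut, values between are in proportion. A call has exactly 5 rows; each row is the pose to reach, as a shift and turn from the pose commanded when the call began, along the tool's axes at that moment; what a row does not reach only later rows make up. A row lasts 1/8 s, in which the tool goes at most 62.5 mm and 10.7 degrees, less where a joint would pass 70% of its speed; a pose out of reach is approached as far as the arm can. A call with a gripper value outside its range is refused whole. The fingers move at their own pace and stop on an object; "squeeze" is the grip in N (left out, the last holds). Time passes only in rows, so rows that repeat a pose let the fingers close, or fill a call up. It gives the time, the measured TCP pose, the force and the opening at its end, in the units of the state.
- robot.observe(): the state, without advancing time (a new reading comes with each control period).
- cams.read_camera(name): name is "side" or "top" or "wrist"; returns the picture (400x640x3 uint8, blue, green, red); there is no depth.
- cams.calibration(name): a dict with "fx", "fy", "cx", "cy" (pixels), "extrinsics" (4x4, takes a point from world to camera coordinates); the wrist camera has in their place "T_tool_cam" (4x4, takes a point from camera to tool coordinates, whose origin is the TCP and whose axes are the tool frame's). Camera axes: x right, y up, looking along -z (the intrinsics and any distortion apply to the point x, -y, -z); pixel columns grow to the right and rows downward; lengths in m; the calibration is good to about 2 mm. A picture is of the moment at which its call begins: read the wrist's pose just before it. calibration takes no time and is no camera call.
- robot.hand_in(): hands the job in, once; it reports no verdict.
The state is a dict: "time": time; "qpos": joint angles; "qvel": joint speeds; "joint_efforts": joint torques, N m; "tool_pos": TCP position; "tool_rot": TCP orientation; "contact_force": force on the tool from outside, world axes, zero at the start; "torque": the same for the moment, N m; "opening": finger opening in m.
Only numpy, scipy, OpenCV 4.12 (cv2) and the standard library are available. Lean on these libraries where they do the work, as an engineer would, in place of code of your own. Each camera call takes 0.05 s, during which the arm holds its last target. There are 200 camera calls.

## Task

Pack up after the braai: lay the tongs flat inside the aluminium tray and let go of them, swing the lid down fully shut, and then lock it by pushing the steel rod of the locking pin through the hole of the upright eye plate (from either side), until its wooden grip is close up to the plate, and leave the pin lying level on the lid. Leave the glass jar, the lighter and the basting brush where they are.

Things in the scene. Friction and masses are not known exactly. Their poses are not given: they have to be found in the camera images.
- tray: Open aluminium tray fixed to the counter, 130 (x) by 250 (y) mm outside, 50 mm high, walls and floor 4 mm thick. Origin at the centre of its underside. Its -x side is the front (towards the robot), its +x long side carries the lid hinge. The eye plate stands outside the front wall, at the middle.
- eye (a point): Centre of the 16 mm round hole in the tray's upright steel eye plate: x -80, y 0, z 70 mm in the tray frame, turned like the tray. The hole runs along the tray's y. The plate is 6 mm thick (y), 32 mm wide (x) and reaches 86 mm above the counter; with the lid shut it stands 31 mm up through a notch (20 mm wide, open to the front) in the middle of the lid's front edge.
- tray_floor (a point): Centre of the tray's inner floor, 4 mm above the counter.
- hinge_line (a point): Middle of the lid's hinge axis, at x +65, y 0, z 50 mm in the tray frame; the axis runs along the tray's y. The lid's underside passes through it.
- lid (a joint): Angle of the aluminium lid in rad: 0 is shut (level on the tray rim), 1.57 upright, up to 2.0 leaning back away from the robot. Its hinge is stiff (0.45 N m friction): the lid stays wherever it is left, and takes 1 to 8 N near its free edge to move. On its top, 65 mm from the hinge and at mid-width, stands a bar handle: 78 mm along y, 8 mm thick, rising 29 mm above the lid's top.
- lid_edge (a point): Middle of the lid's free edge, on its top face (in the open end of the notch). The lid is a flat 5 mm plate, 254 mm wide (y), reaching 164 mm from the hinge axis to this edge; when shut its top is level, 55 mm above the counter, and overhangs the tray's front wall by 34 mm.
- tongs: Stainless steel tongs, locked closed, rigid, lying on the counter: 200 mm long along their x axis (jaws at +x), 28 mm wide (y, also over the two flat arms at the middle), 18 mm high. Origin at the centre of the underside.
- pin: Locking pin, lying on the counter: a dark wooden grip, 80 mm long (x), 18 mm wide (y) and 22 mm high, with a steel rod of 8 mm diameter standing 95 mm out of its +x end, tip pointed. Origin at the centre of the underside of the grip; the rod's axis is 11 mm above that underside. Mass about 0.12 kg; the pin lies level on its grip.
- pin_shoulder (a point): On the rod's axis where the rod leaves the grip, 40 mm from the pin's origin in its +x direction.
- pin_tip (a point): Tip of the rod, 135 mm from the pin's origin in its +x direction.
- jar: Bystander: empty clear glass jar standing upright, 74 mm in diameter, 105 mm high. Origin under its centre.
- lighter: Bystander: long black plastic lighter, lying, handle 110 x 22 x 16 mm with a 90 mm steel nozzle at its +x end. Origin under the centre of the handle.
- basting_brush: Bystander: basting brush with a red silicone head at its +x end, lying, 180 mm long, 42 mm wide at the head, 14 mm high. Origin under the middle, 5 mm from the geometric centre.
Things that resemble listed ones, but are neither listed nor needed, are in the scene too. Of the things like the pin, leave any that is green or red; of the rest the larger one is meant.

How it is judged:
On the way, in this order (a step that is already met when the one before it is completed fails the run):
1. the tongs lie flat in the tray, released (x of tongs in the frame of tray between -0.055 and 0.055 m and y of tongs in the frame of tray between -0.05 and 0.05 m and z of tongs in the frame of tray between -0.003 and 0.015 m and angle between tongs's own z axis and vertical below 0.15 rad and contact force between the fingers and tongs below 0.2 N), for 0.2 s.
2. the lid is shut over them (x of tongs in the frame of tray between -0.055 and 0.055 m and y of tongs in the frame of tray between -0.05 and 0.05 m and z of tongs in the frame of tray between -0.003 and 0.015 m and angle between tongs's own z axis and vertical below 0.15 rad and value of joint lid below 0.04 rad), for 0.2 s.
3. the pin's rod is through the eye, its grip close up to the plate (all of step 2 and angle between the x axis of pin and the y axis of tray, either way round below 0.15 rad and distance between pin_shoulder and eye below 0.025 m and x of pin_tip in the frame of eye between -0.02 and 0.02 m and z of pin_tip in the frame of eye between -0.02 and 0.02 m and x of pin_shoulder in the frame of eye between -0.013 and 0.013 m and ((y of pin_tip in the frame of eye above 0.06 m and y of pin_shoulder in the frame of eye below 0.002 m) or (y of pin_tip in the frame of eye below -0.06 m and y of pin_shoulder in the frame of eye above -0.002 m))), for 0.2 s.
At the end, for the whole second after the job is handed in: Tongs flat in the tray, near its middle; lid within 0.04 rad of shut; the pin's rod through the eye from either side, level and along the tray's y within 0.15 rad, shoulder within 25 mm of the hole's centre, tip 60 mm or more out beyond. Tongs and pin released and at rest (all of step 3 and angle between pin's own x axis and vertical between 1.42 and 1.72 rad and contact force between the fingers and pin below 0.2 N and linear speed of each of tongs, pin below 0.02 m/s); the robot touches nothing.
It fails at once if the glass jar is shifted by more than 25 mm or tipped (distance of jar from where it was at the start of the episode above 0.025 m or angle between jar's own z axis and vertical above 0.5 rad).
It fails at once if the lighter is shifted by more than 25 mm or tipped (distance of lighter from where it was at the start of the episode above 0.025 m or angle between lighter's own z axis and vertical above 0.5 rad).
It fails at once if the basting brush is shifted by more than 25 mm or tipped (distance of basting_brush from where it was at the start of the episode above 0.025 m or angle between basting_brush's own z axis and vertical above 0.5 rad).
It also fails if it takes over 72 s, if anything falls off the work surface, if the arm or the gripper's body presses on something with over 40 N, if the wrist force passes 120 N, or if a joint passes its speed limit or range.

## Working session

There is one attempt and no reset: what is moved stays moved. The work goes in short steps, Python scripts to look and compute and a tool call to move; the robot and the scene stay as the last step left them, time stands still between calls to the robot, and variables do not carry over. Pictures are saved under pics/ and viewed, about 8 in all and at most 12, crops included, and the job is handed in when it is done.

Besides the shell and the picture viewer there is one more tool, called as name(argument=value, ...), one argument or row to a line, values as JSON. apply_moves: Moves the arm, as the interface text tells. Its arguments: {"type":"object","properties":{"plan":{"type":"array","items":{"type":"array","items":{"type":"number"}}},"squeeze":{"type":"number"}},"required":["plan"]}

```bash
ls; mkdir -p pics; python3 - <<'E'
from cell import robot,cams
import cv2
print(robot.observe())
for n in ("top","side","wrist"):
    cv2.imwrite(f"pics/{n}0.png",cams.read_camera(n)); print(n,cams.calibration(n))
E
```

```text
pics
{'time': 0.0, 'qpos': array([-1.32798939e+00,  3.42744254e-01,  1.52500387e+00, -1.21467673e-05,
        1.27541246e+00, -1.46020532e-01]), 'qvel': array([ 3.09829422e-04, -9.67108662e-04,  9.00334113e-04, -8.47877239e-04,
       -2.02782978e-03, -4.25683278e-05]), 'joint_efforts': array([-4.34289575e-05, -4.31241953e+01, -2.44223785e+01,  7.17279408e-02,
        5.58560807e-02, -1.12751393e-04]), 'tool_pos': array([ 0.19893061, -0.48538107,  0.20733841]), 'tool_rot': array([-1.57234926e+00,  2.16645653e-04, -2.75276181e+00]), 'contact_force': array([ 0.40496817, -0.86345965,  0.7377788 ]), 'torque': array([ 0.00278063, -0.02998593, -0.02526306]), 'opening': 0.09175188831318432}
top {'fx': 423.98866878260907, 'fy': 423.98866878260907, 'cx': 317.47937920251246, 'cy': 201.70305341069198, 'extrinsics': array([[-0.01852697, -0.99951344,  0.02509272,  0.072673  ],
       [ 0.99633446, -0.01636013,  0.0839642 , -0.58221975],
       [-0.08351282,  0.02655634,  0.99615278, -1.21907769],
       [ 0.        ,  0.        ,  0.        ,  1.        ]])}
side {'fx': 382.1790802711006, 'fy': 382.1790802711006, 'cx': 322.21842491236004, 'cy': 205.56029361102188, 'extrinsics': array([[-0.92484133, -0.38008027,  0.01440518,  0.53846106],
       [ 0.21223241, -0.4842509 ,  0.84879825, -0.13562179],
       [-0.31563574,  0.78806095,  0.5285206 , -0.8481886 ],
       [ 0.        ,  0.        ,  0.        ,  1.        ]])}
wrist {'fx': 333.6144868623066, 'fy': 333.6144868623066, 'cx': 315.7921608787662, 'cy': 204.19132714662766, 'T_tool_cam': array([[-1.53064909e-04, -9.50869657e-01, -3.09591458e-01,
        -8.39744791e-02],
       [-2.68191139e-04,  3.09591490e-01, -9.50869622e-01,
        -1.76593484e-01],
       [ 9.99999952e-01, -6.25150865e-05, -3.02402409e-04,
         3.63685150e-04],
       [ 0.00000000e+00,  0.00000000e+00,  0.00000000e+00,
         1.00000000e+00]])}
```

View pics/top0.png

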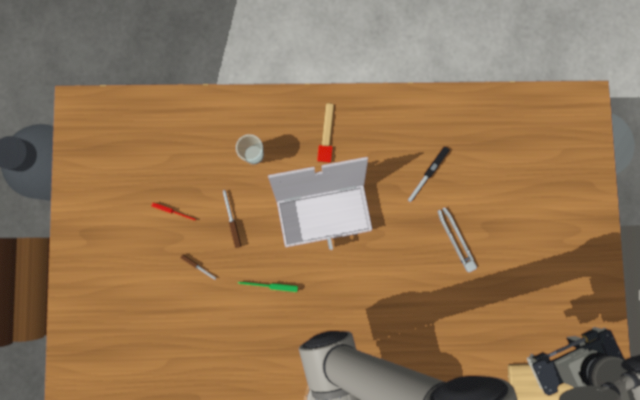

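View pics/side0.png

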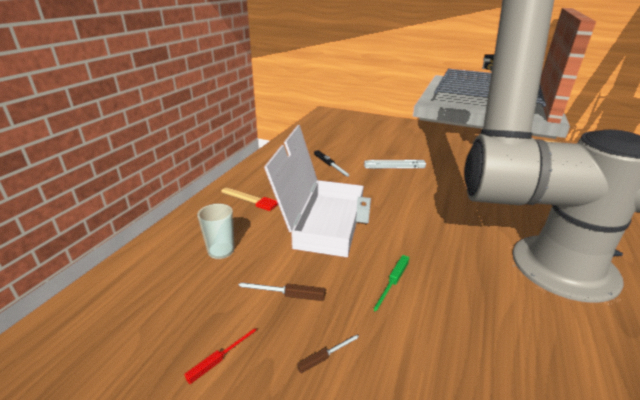

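Top view: the tray is at about (325,215) with its lid leaning back. The tongs are at (457,240) and the larger brown pin at (233,220), with its rod pointing up the image. The jar is at (250,149), the brush at (327,135) and the lighter at (430,175). Next I'll enlarge these regions to measure them.

```bash
cat > h.py <<'E'
import numpy as np,cv2
from scipy.spatial.transform import Rotation as R
from cell import robot,cams
def proj(n,P,tool=None):
    c=cams.calibration(n)
    P=np.atleast_2d(P)
    if n=="wrist":
        T=tool@c["T_tool_cam"]; E=np.linalg.inv(T)
    else: E=c["extrinsics"]
    p=P@E[:3,:3].T+E[:3,3]
    return np.c_[c["cx"]+c["fx"]*p[:,0]/-p[:,2], c["cy"]-c["fy"]*p[:,1]/-p[:,2]]
def unproj(n,uv,z,tool=None):
    c=cams.calibration(n); uv=np.atleast_2d(uv)
    T=tool@c["T_tool_cam"] if n=="wrist" else np.linalg.inv(c["extrinsics"])
    d=np.c_[(uv[:,0]-c["cx"])/c["fx"],-(uv[:,1]-c["cy"])/c["fy"],-np.ones(len(uv))]@T[:3,:3].T
    o=T[:3,3]; s=(z-o[2])/d[:,2]
    return o+d*s[:,None]
def toolT(s=None):
    s=s or robot.observe(); T=np.eye(4); T[:3,:3]=R.from_euler("xyz",s["tool_rot"]).as_matrix(); T[:3,3]=s["tool_pos"]; return T
def delta(pos,Rt=None,s=None):
    "shift (m) and rotvec (deg) in tool axes from the present pose"
    T=toolT(s); d=T[:3,:3].T@(np.array(pos)-T[:3,3])
    r=np.zeros(3) if Rt is None else R.from_matrix(T[:3,:3].T@Rt).as_rotvec(degrees=True)
    return np.round(d,4),np.round(r,2)
def down(yaw):
    "tool y down, tool z (jaw opening) at heading yaw"
    z=np.array([np.cos(yaw),np.sin(yaw),0]);y=np.array([0,0,-1.]);return np.c_[np.cross(y,z),y,z]
E
python3 - <<'E'
import cv2,numpy as np
im=cv2.imread("pics/top0.png")
a=cv2.resize(im[150:280,260:390],None,fx=4.5,fy=4.5,interpolation=cv2.INTER_CUBIC)
b=cv2.resize(im[185:250,215:259],None,fx=4.5,fy=4.5,interpolation=cv2.INTER_CUBIC)
c=cv2.resize(im[203:275,430:480],None,fx=4.0,fy=4.0,interpolation=cv2.INTER_CUBIC)
o=np.zeros((585,790,3),np.uint8);o[:a.shape[0],:a.shape[1]]=a;o[:b.shape[0],588:588+b.shape[1]]=b;o[294:294+c.shape[0],588:588+c.shape[1]]=c[:291]
cv2.imwrite("pics/z.png",o)
E
```

```text
(no output)
```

View pics/z.png

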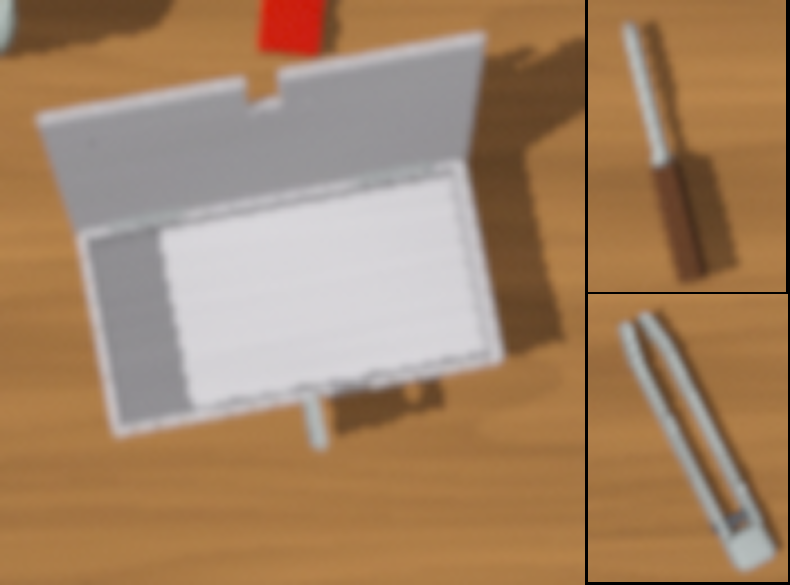

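The enlargement shows the tray rim corners, the lid's free corners, the top edge of the eye plate, and both ends of the pin and tongs clearly. I'll fit poses to them.

```bash
cat > fit.py <<'E'
from h import *
from scipy.optimize import least_squares
f=lambda x,y,s,ou,ov:[(x+.5)/s-.5+ou,(y+.5)/s-.5+ov]
A=lambda x,y:f(x,y,4.5,260,150)
px=np.array([A(117,435),A(503,360),A(80,232),A(467,160),A(37,117),A(485,35),A(313,398),A(320,448)])
def model(p):
    x,y,th,l=p
    def lid(r,w,h=0): return [.065-r*np.cos(l)+h*np.sin(l)*1, w, .05+r*np.sin(l)+h*np.cos(l)]
    P=np.array([[-.065,.125,.05],[-.065,-.125,.05],[.065,.125,.05],[.065,-.125,.05],lid(.164,.127,.0025),lid(.164,-.127,.0025),[-.066,0,.086],[-.096,0,.086]])
    c,s=np.cos(th),np.sin(th); Q=P.copy();Q[:,0]=x+c*P[:,0]-s*P[:,1];Q[:,1]=y+s*P[:,0]+c*P[:,1];return Q
E
cat > m1.py <<'E'
from fit import *
r=least_squares(lambda p:(proj("top",model(p))-px).ravel(),[.55,.05,-.15,1.8],loss="soft_l1")
print("tray",r.x,np.round((proj("top",model(r.x))-px),1).tolist())
P=lambda x,y:f(x-588,y,4.5,215,185)
tip,sh,e=unproj("top",[P(630,24),P(664,162),P(693,279)],.011)
print("pin tip,shoulder,end",tip,sh,e,np.linalg.norm(tip-sh),np.linalg.norm(sh-e),np.arctan2(*(tip-sh)[[1,0]]))
C=lambda x,y:f(x-588,y-294,4.0,430,203)
a,b=unproj("top",[C(637,318),C(758,560)],.018)
print("tongs",a,b,(a+b)/2,np.linalg.norm(a-b),np.arctan2(*(b-a)[[1,0]]))
c,j=unproj("top",[[250,149]],.05)[0],0
print("jar",c)
E
python3 m1.py
```

```text
tray [0.54136613 0.04446857 0.16853277 1.88182791] [[-0.3, -0.2], [0.0, 0.1], [-0.2, 0.0], [-0.8, 0.2], [0.5, -0.1], [-0.0, 0.0], [0.1, 0.2], [0.6, -0.2]]
pin tip,shoulder,end [0.62380709 0.33759089 0.011     ] [0.53292398 0.31554602 0.011     ] [0.45666204 0.29693585 0.011     ] 0.09351853116757297 0.07849981448288323 0.2379668869851082
tongs [ 0.55724618 -0.3057935   0.018     ] [ 0.37809408 -0.38744488  0.018     ] [ 0.46767013 -0.34661919  0.018     ] 0.19688175352167864 -2.7139543427049144
jar [0.73705101 0.25520796 0.05      ]
```

Fits agree with the given sizes: residuals are under 1 px, pin rod 93.5 mm (95 expected), grip 78.5 mm (80) and tongs 197 mm (200). Grasp plan: take the tongs 40 mm off centre, so the gripper body clears the eye plate and lid when placing.

```bash
python3 - <<'E'
from h import *
T=toolT(); print(T.round(3))
for y in (1.998,1.998-np.pi): print(delta((.431,-.363,.12),down(y)))
E
```

```text
[[-0.925 -0.     0.379  0.199]
 [-0.379  0.001 -0.925 -0.486]
 [-0.    -1.    -0.001  0.208]
 [ 0.     0.     0.     1.   ]]
(array([-0.2611,  0.0876, -0.0253]), array([2.000e-02, 1.778e+02, 1.000e-01]))
(array([-0.2611,  0.0876, -0.0253]), array([ 0.06, -2.2 , -0.01]))
```

apply_moves(
  plan=[
    [-0.06,0.01,-0.006,0,-1,0,-1],
    [-0.12,0.02,-0.012,0,-2.2,0,-1],
    [-0.18,0.04,-0.019,0,-2.2,0,-1],
    [-0.24,0.06,-0.025,0,-2.2,0,-1],
    [-0.261,0.068,-0.025,0,-2.2,0,-1],
  ],
)

```text
time: 0.78
tool_pos: [0.4331, -0.3611, 0.1385]
tool_rot: [-1.573, -0.0, -2.711]
contact_force: [0.2, -0.0, 0.1]
opening: 0.0917
```

apply_moves(
  plan=[
    [0,0,0,0,0,0,-1],
    [0,0,0,0,0,0,-1],
    [0,0,0,0,0,0,-1],
    [0,0,0,0,0,0,-1],
    [0,0,0,0,0,0,-1],
  ],
)

```text
time: 1.4
tool_pos: [0.4307, -0.3642, 0.1403]
tool_rot: [-1.57, 0.0, -2.715]
contact_force: [0.5, -0.4, -0.8]
opening: 0.0917
```

```bash
python3 - <<'E'
from h import *
T=toolT(); im=cams.read_camera("wrist"); print(T.round(4).tolist())
d=np.array([np.cos(-2.714),np.sin(-2.714),0]);n=np.array([-d[1],d[0],0]);c=np.array([.4677,-.3466,.018])
for s in (-.1,.1):
  for w in (-.014,.014):
    u=proj("wrist",c+s*d+w*n,T)[0]; print(u.round()); cv2.circle(im,tuple(int(v) for v in u),3,(0,0,255),-1)
u=proj("wrist",T[:3,3]*[1,1,0]+[0,0,.018],T)[0];cv2.circle(im,tuple(int(v) for v in u),3,(0,255,0),-1)
cv2.imwrite("pics/w1.png",im)
E
```

```text
[[-0.9105, 0.0004, 0.4135, 0.4307], [-0.4135, -0.0005, -0.9105, -0.3642], [-0.0001, -1.0, 0.0006, 0.1403], [0.0, 0.0, 0.0, 1.0]]
[297.  21.]
[332.  21.]
[300. 248.]
[329. 248.]
```

View pics/w1.png

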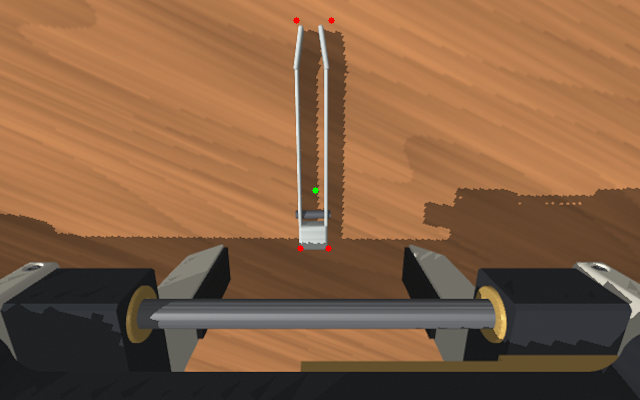

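The wrist view shows the tongs' axis at column ~313, with the gripper centre at ~316. The green grasp point lies on the flat arms short of the hinge rod. I'll descend and grip.

apply_moves(
  plan=[
    [0,0.05,-0.001,0,0,0,-1],
    [0,0.09,-0.001,0,0,0,-1],
    [0,0.115,-0.001,0,0,0,-1],
    [0,0.126,-0.001,0,0,0,-1],
    [0,0.126,-0.001,0,0,0,-1],
  ],
  squeeze=40,
)

```text
time: 2.08
tool_pos: [0.4306, -0.3629, 0.0139]
tool_rot: [-1.571, -0.0, -2.715]
contact_force: [1.1, 0.3, -0.0]
opening: 0.0918
```

apply_moves(
  plan=[
    [0,0,0,0,0,0,0.2],
    [0,0,0,0,0,0,1],
    [0,0,0,0,0,0,1],
    [0,0,0,0,0,0,1],
    [0,0,0,0,0,0,1],
  ],
)

```text
time: 2.7
tool_pos: [0.4307, -0.3629, 0.0141]
tool_rot: [-1.571, 0.0, -2.714]
contact_force: [0.3, -0.2, -0.3]
opening: 0.0465
```

apply_moves(
  plan=[
    [0,0,0,0,0,0,1],
    [0,0,0,0,0,0,1],
    [0,-0.03,0,0,0,0,1],
    [0,-0.08,0,0,0,0,1],
    [0,-0.14,0,0,0,0,1],
  ],
)

```text
time: 3.32
tool_pos: [0.4301, -0.3623, 0.1546]
tool_rot: [-1.573, -0.001, -2.714]
contact_force: [1.0, -0.4, 0.7]
opening: 0.0009
```

```bash
python3 - <<'E'
from h import *
s=robot.observe(); print(s["time"],s["tool_pos"],s["opening"],s["torque"])
x,y,th,l=.5414,.0445,.1685,1.882
c,sn=np.cos(th),np.sin(th)
W=lambda px,py,z:(x+c*px-sn*py,y+sn*px+c*py,z)
print(delta(W(-.02,-.06,.154),down(th)))
print(W(-.02,-.06,.03))
E
```

```text
3.325 [ 0.43011323 -0.36228045  0.15464391] 0.0009374227507985671 [-0.04235233 -0.03794066 -0.01393853]
(array([-0.2351,  0.0011, -0.2712]), array([ 1.400e-01, -7.518e+01, -5.000e-02]))
(np.float64(0.5317454782973481), np.float64(-0.018004321536138797), 0.03)
```

The fingers close slower than I allowed (about 75 mm/s), so I lifted before they gripped. I'll reopen and look.

apply_moves(
  plan=[
    [0,0,0,0,0,0,-0.6],
    [0,0,0,0,0,0,-0.6],
    [0,0,0,0,0,0,-0.6],
    [0,0,0,0,0,0,-0.6],
    [0,0,0,0,0,0,-0.6],
  ],
)

```text
time: 3.95
tool_pos: [0.4305, -0.3626, 0.1533]
tool_rot: [-1.572, -0.0, -2.714]
contact_force: [-0.3, -0.3, -0.9]
opening: 0.0462
```

```bash
python3 - <<'E'
from h import *
s=robot.observe();T=toolT(s); im=cams.read_camera("wrist"); print(s["opening"],T.round(4).tolist())
u=proj("wrist",T[:3,3]*[1,1,0]+[0,0,.018],T)[0];cv2.circle(im,tuple(int(v) for v in u),3,(0,255,0),-1)
cv2.imwrite("pics/w2.png",im[:260,150:500])
E
```

```text
0.04622440460634016 [[-0.9101, -0.0009, 0.4143, 0.4305], [-0.4143, 0.0009, -0.9101, -0.3626], [0.0005, -1.0, -0.0012, 0.1533], [0.0, 0.0, 0.0, 1.0]]
```

View pics/w2.png

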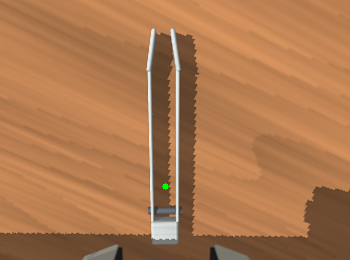

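The tongs have not moved: the crop shows them around column 165, with the grasp point still on the arms. I'll descend again and allow full closing time.

apply_moves(
  plan=[
    [0,0.03,0,0,0,0,-0.6],
    [0,0.06,0,0,0,0,-0.6],
    [0,0.1,0,0,0,0,-0.6],
    [0,0.13,0,0,0,0,-0.6],
    [0,0.139,0,0,0,0,-0.6],
  ],
)

```text
time: 4.62
tool_pos: [0.4298, -0.3619, 0.0132]
tool_rot: [-1.574, -0.001, -2.714]
contact_force: [-0.4, 0.1, 0.7]
opening: 0.0734
```

apply_moves(
  plan=[
    [0,0,0,0,0,0,1],
    [0,0,0,0,0,0,1],
    [0,0,0,0,0,0,1],
    [0,0,0,0,0,0,1],
    [0,0,0,0,0,0,1],
  ],
)

```text
time: 5.25
tool_pos: [0.4308, -0.363, 0.0154]
tool_rot: [-1.57, 0.0, -2.714]
contact_force: [0.9, -0.3, 0.0]
opening: 0.0278
```

apply_moves(
  plan=[
    [0,0,0,0,0,0,1],
    [0,0,0,0,0,0,1],
    [0,0,0,0,0,0,1],
    [0,0,0,0,0,0,1],
    [0,0,0,0,0,0,1],
  ],
)

```text
time: 5.88
tool_pos: [0.4307, -0.3629, 0.015]
tool_rot: [-1.571, -0.0, -2.714]
contact_force: [-0.7, 0.9, -0.5]
opening: 0.0005
```

```bash
python3 - <<'E'
from h import *
s=robot.observe(); print(s["opening"],s["torque"])
w=cams.read_camera("wrist"); t=cams.read_camera("top")[180:300,380:540]; 
o=np.zeros((400,800,3),np.uint8); o[:,:400]=w[:,120:520]; o[:300,400:]=cv2.resize(t,(400,300),interpolation=cv2.INTER_CUBIC)
cv2.imwrite("pics/w3.png",o)
E
```

```text
0.000514060484118923 [ 0.02786355 -0.05258256  0.02638252]
```

View pics/w3.png

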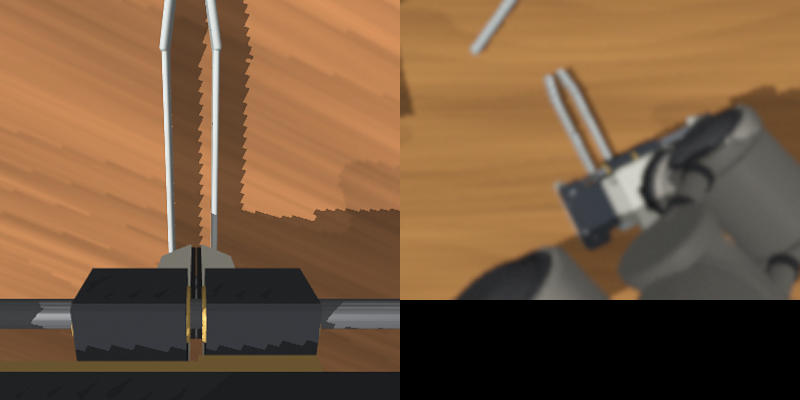

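The closed fingers overlap the arms in the picture and nothing stopped them, so the arms offer no contact there, or the fingers are higher than I think. I'll check the height by lowering the closed fingers a few mm.

apply_moves(
  plan=[
    [0,0.001,0,0,0,0,1],
    [0,0.002,0,0,0,0,1],
    [0,0.003,0,0,0,0,1],
    [0,0.003,0,0,0,0,1],
    [0,0.003,0,0,0,0,1],
  ],
)

```text
time: 6.6
tool_pos: [0.4307, -0.3629, 0.012]
tool_rot: [-1.571, -0.0, -2.714]
contact_force: [-0.9, 0.2, -0.6]
opening: 0.0
```

```bash
python3 - <<'E'
from h import *
T=toolT()
for p in ([0,.011,0],[-.0095,.011,0],[-.0095,.011,.02],[-.0095,-.02,.02],[-.0095,-.02,0]): print(p,proj("wrist",(T@np.r_[p,1])[:3],T).round())
E
```

```text
[0, 0.011, 0] [[315. 240.]]
[-0.0095, 0.011, 0] [[315. 225.]]
[-0.0095, 0.011, 0.02] [[348. 225.]]
[-0.0095, -0.02, 0.02] [[354. 247.]]
[-0.0095, -0.02, 0] [[315. 247.]]
```

apply_moves(
  plan=[
    [0,0.0005,0,0,0,0,1],
    [0,0.001,0,0,0,0,1],
    [0,0.0015,0,0,0,0,1],
    [0,0.002,0,0,0,0,1],
    [0,0.002,0,0,0,0,1],
  ],
)

```text
time: 7.22
tool_pos: [0.4307, -0.3628, 0.01]
tool_rot: [-1.571, -0.0, -2.714]
contact_force: [-0.5, 1.1, 0.0]
opening: 0.0004
```

```bash
python3 - <<'E'
from h import *
s=cams.read_camera("side")
cv2.imwrite("pics/s1.png",cv2.resize(s[90:240,320:520],None,fx=4,fy=4,interpolation=cv2.INTER_CUBIC))
T=toolT()
for p in ([0,.011,0],[0,-.008,0]): 
  u=proj("side",(T@np.r_[p,1])[:3])[0]; print(p,(u-[320,90])*4)
E
```

```text
[0, 0.011, 0] [343.43311239 305.07868063]
[0, -0.008, 0] [346.4288286  284.26853421]
```

View pics/s1.png

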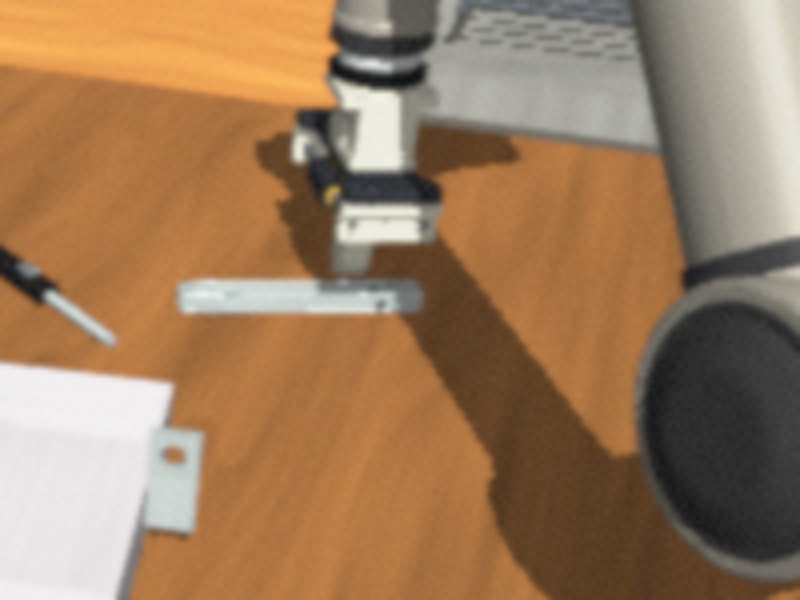

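The side view shows the fingertips at crop row ~272, above the tongs' top at row ~280. From the stated TCP I predicted row 305, so the tips are about 28–30 mm higher than stated. The wrist view agrees (tip at row 247, predicted 225). I'll open, descend further and find the counter by contact.

apply_moves(
  plan=[
    [0,0,0,0,0,0,-0.5],
    [0,0,0,0,0,0,-0.5],
    [0,0,0,0,0,0,-0.5],
    [0,0,0,0,0,0,-0.5],
    [0,0,0,0,0,0,-0.5],
  ],
)

```text
time: 7.9
tool_pos: [0.4307, -0.3628, 0.01]
tool_rot: [-1.571, -0.0, -2.714]
contact_force: [-0.1, 0.5, -0.3]
opening: 0.0456
```

apply_moves(
  plan=[
    [0,0,0,0,0,0,-0.5],
    [0,0.005,0,0,0,0,-0.5],
    [0,0.01,0,0,0,0,-0.5],
    [0,0.015,0,0,0,0,-0.5],
    [0,0.018,0,0,0,0,-0.5],
  ],
)

```text
time: 8.52
tool_pos: [0.4305, -0.3627, -0.0085]
tool_rot: [-1.571, -0.0, -2.714]
contact_force: [-0.0, 0.2, 0.1]
opening: 0.069
```

apply_moves(
  plan=[
    [0,0.001,0,0,0,0,-0.5],
    [0,0.002,0,0,0,0,-0.5],
    [0,0.003,0,0,0,0,-0.5],
    [0,0.004,0,0,0,0,-0.5],
    [0,0.004,0,0,0,0,-0.5],
  ],
)

```text
time: 9.15
tool_pos: [0.4306, -0.3628, -0.012]
tool_rot: [-1.571, -0.0, -2.714]
contact_force: [-0.2, 0.6, -0.4]
opening: 0.0693
```

apply_moves(
  plan=[
    [0,0.001,0,0,0,0,-0.5],
    [0,0.002,0,0,0,0,-0.5],
    [0,0.003,0,0,0,0,-0.5],
    [0,0.003,0,0,0,0,-0.5],
    [0,0.003,0,0,0,0,-0.5],
  ],
)

```text
time: 9.78
tool_pos: [0.4307, -0.3629, -0.015]
tool_rot: [-1.571, -0.0, -2.714]
contact_force: [-0.8, -0.6, 0.3]
opening: 0.0688
```

apply_moves(
  plan=[
    [0,0.0005,0,0,0,0,-0.5],
    [0,0.001,0,0,0,0,-0.5],
    [0,0.0015,0,0,0,0,-0.5],
    [0,0.002,0,0,0,0,-0.5],
    [0,0.002,0,0,0,0,-0.5],
  ],
)

```text
time: 10.4
tool_pos: [0.4307, -0.3628, -0.017]
tool_rot: [-1.571, -0.0, -2.714]
contact_force: [-0.0, 0.8, -0.3]
opening: 0.0692
```

apply_moves(
  plan=[
    [0,0.0005,0,0,0,0,-0.5],
    [0,0.001,0,0,0,0,-0.5],
    [0,0.0015,0,0,0,0,-0.5],
    [0,0.002,0,0,0,0,-0.5],
    [0,0.002,0,0,0,0,-0.5],
  ],
)

```text
time: 11.02
tool_pos: [0.4307, -0.3628, -0.0184]
tool_rot: [-1.571, -0.0, -2.714]
contact_force: [-2.0, 1.5, 4.9]
opening: 0.069
```

apply_moves(
  plan=[
    [0,0.0005,0,0,0,0,-0.5],
    [0,0.001,0,0,0,0,-0.5],
    [0,0.0015,0,0,0,0,-0.5],
    [0,0.002,0,0,0,0,-0.5],
    [0,0.002,0,0,0,0,-0.5],
  ],
)

```text
time: 11.65
tool_pos: [0.4307, -0.363, -0.0185]
tool_rot: [-1.57, 0.0, -2.714]
contact_force: [-5.1, 4.6, 22.1]
opening: 0.0688
```

The counter shows up at TCP z = −0.0183, so the fingertips are 18 mm behind the reported TCP, a 29 mm difference from what was stated. I'll correct all heights by that. Raising so the tips are 4 mm up, then gripping.

apply_moves(
  plan=[
    [0,-0.006,0,0,0,0,1],
    [0,-0.006,0,0,0,0,1],
    [0,-0.006,0,0,0,0,1],
    [0,-0.006,0,0,0,0,1],
    [0,-0.006,0,0,0,0,1],
  ],
)

```text
time: 12.28
tool_pos: [0.4304, -0.3626, -0.0154]
tool_rot: [-1.572, -0.0, -2.714]
contact_force: [-0.4, 0.2, -1.0]
opening: 0.0276
```

apply_moves(
  plan=[
    [0,0,0,0,0,0,1],
    [0,0,0,0,0,0,1],
    [0,0,0,0,0,0,1],
    [0,0,0,0,0,0,1],
    [0,-0.02,0,0,0,0,1],
  ],
)

```text
time: 12.9
tool_pos: [0.4298, -0.3619, 0.0039]
tool_rot: [-1.574, -0.001, -2.714]
contact_force: [0.9, 0.5, -1.8]
opening: 0.0277
```

Gripped (27.7 mm opening). Lifting and carrying toward the tray.

apply_moves(
  plan=[
    [0,-0.05,0,0,0,0,1],
    [0,-0.1,0,0,0,0,1],
    [-0.03,-0.11,-0.035,0,-10,0,1],
    [-0.065,-0.11,-0.075,0,-20,0,1],
    [-0.1,-0.11,-0.115,0,-30,0,1],
  ],
)

```text
time: 13.52
tool_pos: [0.4743, -0.2155, 0.1154]
tool_rot: [-1.57, 0.0, -2.186]
contact_force: [0.4, -0.5, -2.3]
opening: 0.0275
```

```bash
cat >> h.py <<'E'
TR=(.5414,.0445,.1685)
def W(px,py,z):
    x,y,th=TR;c,s=np.cos(th),np.sin(th);return (x+c*px-s*py,y+s*px+c*py,z)
E
python3 - <<'E'
from h import *
s=robot.observe();print(s["tool_pos"],s["opening"]);print(delta(W(-.02,-.06,.115),down(TR[2])))
E
```

```text
[ 0.47427391 -0.21546372  0.11538457] 0.02750102888311862
(array([-0.1944,  0.0003, -0.067 ]), array([-5.00e-02, -4.49e+01,  1.00e-02]))
```

apply_moves(
  plan=[
    [-0.04,0,-0.014,0,-9,0,1],
    [-0.08,0,-0.028,0,-18,0,1],
    [-0.12,0,-0.042,0,-27,0,1],
    [-0.16,0,-0.056,0,-36,0,1],
    [-0.194,0,-0.067,0,-44.9,0,1],
  ],
)

```text
time: 14.15
tool_pos: [0.5324, -0.0183, 0.1151]
tool_rot: [-1.571, -0.0, -1.401]
contact_force: [-0.2, -0.9, -2.2]
opening: 0.0274
```

apply_moves(
  plan=[
    [0,0,0,0,0,0,1],
    [0,0,0,0,0,0,1],
    [0,0,0,0,0,0,1],
    [0,0,0,0,0,0,1],
    [0,0,0,0,0,0,1],
  ],
)

```text
time: 14.78
tool_pos: [0.5322, -0.0205, 0.115]
tool_rot: [-1.571, -0.0, -1.408]
contact_force: [0.1, -0.2, -1.9]
opening: 0.0275
```

```bash
python3 - <<'E'
from h import *
s=robot.observe();T=toolT(s);print(s["tool_pos"],s["opening"],s["tool_rot"]);print(delta(W(-.02,-.06,.012),down(TR[2])))
w=cams.read_camera("wrist")
for p in [(-.061,.121,.05),(.061,.121,.05),(-.061,-.121,.05),(.061,-.121,.05),(-.08,0,.086)]:
    u=proj("wrist",W(*p),T)[0]; cv2.circle(w,tuple(int(v) for v in u),3,(0,0,255),-1)
t=cams.read_camera("top")[150:280,240:440]
o=np.zeros((400,800,3),np.uint8); o[:,:400]=w[:,120:520]; o[:260,400:]=cv2.resize(t,(400,260),interpolation=cv2.INTER_CUBIC)
cv2.imwrite("pics/w4.png",o)
E
```

```text
[ 0.53216252 -0.02049185  0.11502685] 0.027467717793216502 [-1.57078389e+00 -1.18052542e-04 -1.40832107e+00]
(array([-0.0025,  0.103 , -0.    ]), array([-0.  , -0.35,  0.01]))
```

View pics/w4.png

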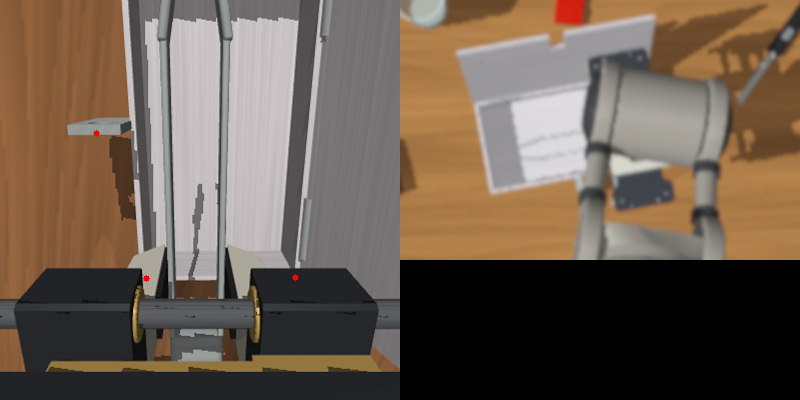

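The wrist view shows the tongs level and parallel to the tray, and the projected tray corners and eye land on the real ones, so the tray fit holds. I'll shift 10 mm along +y so the hinge end clears the wall, then lower.

apply_moves(
  plan=[
    [-0.0125,0.03,-0.002,0,-0.35,0,1],
    [-0.0125,0.06,-0.002,0,-0.35,0,1],
    [-0.0125,0.09,-0.002,0,-0.35,0,1],
    [-0.0125,0.11,-0.002,0,-0.35,0,1],
    [-0.0125,0.116,-0.002,0,-0.35,0,1],
  ],
)

```text
time: 15.5
tool_pos: [0.5275, -0.0079, -0.0021]
tool_rot: [-1.573, 0.001, -1.401]
contact_force: [-0.1, 0.2, -2.1]
opening: 0.0277
```

apply_moves(
  plan=[
    [0,0,0,0,0,0,1],
    [0,0,0,0,0,0,1],
    [0,0,0,0,0,0,1],
    [0,0,0,0,0,0,1],
    [0,0,0,0,0,0,1],
  ],
)

```text
time: 16.12
tool_pos: [0.5284, -0.008, -0.0008]
tool_rot: [-1.57, -0.0, -1.401]
contact_force: [-0.7, -0.9, -1.7]
opening: 0.0274
```

apply_moves(
  plan=[
    [0,0.002,0,0,0,0,1],
    [0,0.005,0,0,0,0,1],
    [0,0.008,0,0,0,0,1],
    [0,0.008,0,0,0,0,1],
    [0,0.008,0,0,0,0,1],
  ],
)

```text
time: 16.75
tool_pos: [0.5282, -0.0079, -0.009]
tool_rot: [-1.571, -0.0, -1.401]
contact_force: [-0.0, -1.1, -2.8]
opening: 0.0274
```

apply_moves(
  plan=[
    [0,0,0,0,0,0,0.24],
    [0,0,0,0,0,0,0.24],
    [0,0,0,0,0,0,0.24],
    [0,0,0,0,0,0,0.24],
    [0,0,0,0,0,0,0.24],
  ],
)

```text
time: 17.38
tool_pos: [0.5282, -0.0079, -0.009]
tool_rot: [-1.571, -0.0, -1.401]
contact_force: [-0.6, -0.2, 0.0]
opening: 0.0347
```

apply_moves(
  plan=[
    [0,-0.03,0,0,0,0,0.24],
    [0,-0.07,0,0,0,0,0.24],
    [0,-0.13,0,0,0,0,0.24],
    [0,-0.19,0,0,0,0,0.4],
    [0,-0.2,0,0,0,0,1],
  ],
)

```text
time: 18.0
tool_pos: [0.5303, -0.0082, 0.1955]
tool_rot: [-1.563, -0.003, -1.401]
contact_force: [1.1, -0.2, -1.1]
opening: 0.022
```

```bash
python3 - <<'E'
from h import *
s=robot.observe();T=toolT(s);print(s["tool_pos"],s["opening"],s["contact_force"])
w=cams.read_camera("wrist")
cv2.imwrite("pics/w5.png",w)
E
```

```text
[ 0.53034406 -0.00819932  0.19549293] 0.021959736935379438 [ 1.08402354 -0.17826746 -1.07712366]
```

View pics/w5.png

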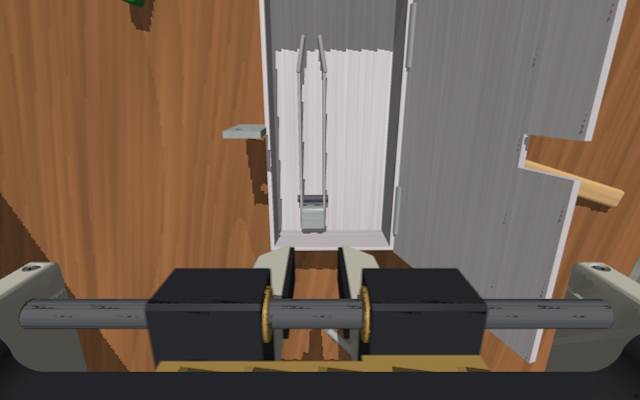

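The tongs lie flat in the tray, from rows 35 to 232, inside the walls. Now the lid: go over it, come down behind at tray y = −60 mm (clear of handle and notch), and follow its arc closed.

apply_moves(
  plan=[
    [0.01,-0.026,0,0,0,0,1],
    [0.01,-0.026,0.06,0,0,0,1],
    [0.01,-0.026,0.12,0,0,0,1],
    [0.01,-0.026,0.177,0,0,0,1],
    [0.01,-0.026,0.177,0,0,0,1],
  ],
)

```text
time: 18.68
tool_pos: [0.7059, 0.0128, 0.21]
tool_rot: [-1.578, 0.002, -1.4]
contact_force: [0.0, -0.2, -1.0]
opening: 0.0004
```

```bash
python3 - <<'E'
from h import *
s=robot.observe();print(s["tool_pos"],s["tool_rot"],s["opening"],s["contact_force"]);print(delta(W(.155,-.06,.157),down(TR[2])))
E
```

```text
[0.70591517 0.01282299 0.20998163] [-1.57790081  0.00200745 -1.40011561] 0.00043037898239387234 [ 0.02117151 -0.20266941 -1.00364508]
(array([ 0.0013,  0.053 , -0.0015]), array([ 0.41,  0.13, -0.11]))
```

apply_moves(
  plan=[
    [0,0.03,0,0,0,0,1],
    [0,0.06,0,0,0,0,1],
    [0,0.06,-0.02,0,0,0,1],
    [0,0.057,-0.043,0,0,0,1],
    [0,0.055,-0.066,0,0,0,1],
  ],
)

```text
time: 19.3
tool_pos: [0.6374, 0.0011, 0.1607]
tool_rot: [-1.572, 0.001, -1.401]
contact_force: [3.0, 1.4, -1.4]
opening: 0.0006
```

apply_moves(
  plan=[
    [0,0.001,-0.017,0,0,0,1],
    [0,0.003,-0.035,0,0,0,1],
    [0,0.009,-0.053,0,0,0,1],
    [0,0.018,-0.071,0,0,0,1],
    [0,0.027,-0.084,0,0,0,1],
  ],
)

```text
time: 19.92
tool_pos: [0.5546, -0.0134, 0.1347]
tool_rot: [-1.571, -0.0, -1.401]
contact_force: [1.2, -0.2, 3.5]
opening: 0.0002
```

apply_moves(
  plan=[
    [0,0.011,-0.013,0,0,0,1],
    [0,0.023,-0.024,0,0,0,1],
    [0,0.036,-0.033,0,0,0,1],
    [0,0.05,-0.04,0,0,0,1],
    [0,0.066,-0.046,0,0,0,1],
  ],
)

```text
time: 20.55
tool_pos: [0.509, -0.021, 0.0684]
tool_rot: [-1.572, 0.0, -1.401]
contact_force: [0.5, 0.1, 2.0]
opening: 0.0007
```

apply_moves(
  plan=[
    [0,0.01,-0.002,0,0,0,1],
    [0,0.02,-0.004,0,0,0,1],
    [0,0.028,-0.005,0,0,0,1],
    [0,0.032,-0.005,0,0,0,1],
    [0,0.034,-0.005,0,0,0,1],
  ],
)

```text
time: 21.18
tool_pos: [0.506, -0.0218, 0.0362]
tool_rot: [-1.571, -0.0, -1.401]
contact_force: [-11.0, 0.2, 31.7]
opening: 0.0002
```

The lid is down: fingertips pressing at z = 0.0545 with 32 N, against a shut lid top of 0.055. Next I go up and over to the pin.

```bash
python3 - <<'E'
from h import *
s=robot.observe();print(s["qpos"].round(2));print(delta((.5115,.3103,.13),down(1.809)))
E
```

```text
[-0.19  0.52  1.79 -0.    0.83 -0.36]
(array([-0.3264, -0.0938,  0.0616]), array([ 3.000e-02, -9.391e+01, -2.000e-02]))
```

apply_moves(
  plan=[
    [0,-0.04,0,0,0,0,1],
    [0,-0.095,0,0,0,0,1],
    [-0.05,-0.11,0.01,0,-10,0,0],
    [-0.1,-0.11,0.02,0,-20,0,-0.6],
    [-0.15,-0.11,0.03,0,-30,0,-0.6],
  ],
)

```text
time: 21.8
tool_pos: [0.5111, 0.1326, 0.1455]
tool_rot: [-1.569, -0.001, -0.872]
contact_force: [0.4, -0.2, -0.2]
opening: 0.0258
```

```bash
python3 - <<'E'
from h import *
print(delta((.5115,.3103,.13),down(1.809)))
E
```

```text
(array([-0.1358,  0.0155,  0.1146]), array([-5.000e-02, -6.362e+01,  1.100e-01]))
```

apply_moves(
  plan=[
    [-0.027,0,0.023,0,-10.6,0,-0.6],
    [-0.054,0,0.046,0,-21.2,0,-0.6],
    [-0.081,0,0.069,0,-31.8,0,-0.6],
    [-0.108,0,0.092,0,-42.4,0,-0.6],
    [-0.136,0.01,0.1145,0,-53,0,-0.6],
  ],
)

```text
time: 22.42
tool_pos: [0.5124, 0.3105, 0.1355]
tool_rot: [-1.57, -0.003, 0.054]
contact_force: [1.0, -1.0, -0.3]
opening: 0.0724
```

apply_moves(
  plan=[
    [0,0,0,0,-10.6,0,-0.6],
    [0,0,0,0,-10.6,0,-0.6],
    [0,0,0,0,-10.6,0,-0.6],
    [0,0,0,0,-10.6,0,-0.6],
    [0,0,0,0,-10.6,0,-0.6],
  ],
)

```text
time: 23.05
tool_pos: [0.5119, 0.3086, 0.1352]
tool_rot: [-1.571, -0.0, 0.231]
contact_force: [-0.4, -0.1, 0.1]
opening: 0.0732
```

```bash
python3 - <<'E'
from h import *
s=robot.observe();T=toolT(s);print(s["tool_pos"],s["opening"],delta((.5115,.3103,.13),down(1.809)))
w=cams.read_camera("wrist")
d=np.array([.9718,.2358,0]);o=np.array([.494,.306,.011]);n=np.array([-.2358,.9718,0])
for p in (o+.135*d,o+.04*d,o-.04*d,[.5115,.3103,.022]):
    u=proj("wrist",p,T)[0]; print(u.round(1)); cv2.circle(w,tuple(int(v) for v in u),2,(0,0,255),-1)
cv2.imwrite("pics/w6.png",w)
t=cams.read_camera("top")[150:280,240:440];cv2.imwrite("pics/t6.png",t)
E
```

```text
[0.51185628 0.30855056 0.13515869] 0.0732034789350006 (array([0.0001, 0.0052, 0.0018]), array([ 0.  , -0.41,  0.02]))
[318.7 298.8]
[318.3 213. ]
[317.9 127.4]
[318.3 194.1]
```

View pics/w6.png

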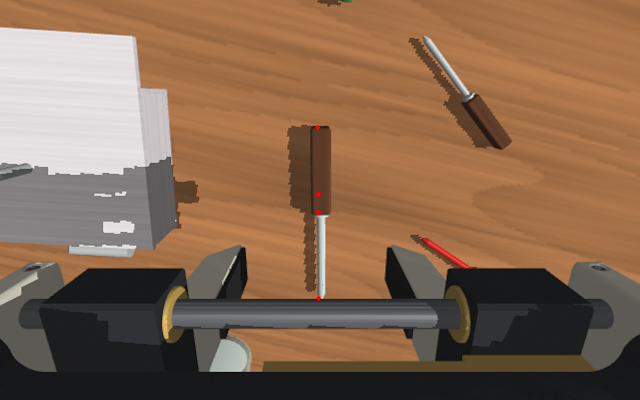

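The wrist view shows the pin grip end at (320,126), the shoulder at (321,214) and the tip at (321,298). It sits about 4.5 px (~5 mm) in +z from the gripper's centre plane, with matching heading. I'll correct by +4.5 mm, descend and grip.

apply_moves(
  plan=[
    [0,0.03,0.0045,0,-0.2,0,-0.6],
    [0,0.08,0.0045,0,-0.2,0,-0.6],
    [0,0.12,0.0045,0,-0.2,0,-0.6],
    [0,0.145,0.0045,0,-0.2,0,-0.6],
    [0,0.1495,0.0045,0,-0.2,0,-0.6],
  ],
  squeeze=40,
)

```text
time: 23.78
tool_pos: [0.5095, 0.3126, -0.0162]
tool_rot: [-1.572, 0.003, 0.236]
contact_force: [0.2, -0.1, -0.1]
opening: 0.0734
```

apply_moves(
  plan=[
    [0,0,0,0,0,0,0.4],
    [0,0,0,0,0,0,1],
    [0,0,0,0,0,0,1],
    [0,0,0,0,0,0,1],
    [0,0,0,0,0,0,1],
  ],
)

```text
time: 24.4
tool_pos: [0.5107, 0.3133, -0.0143]
tool_rot: [-1.571, -0.0, 0.236]
contact_force: [0.1, -0.3, -0.2]
opening: 0.0281
```

apply_moves(
  plan=[
    [0,0,0,0,0,0,1],
    [0,0,0,0,0,0,1],
    [0,0,0,0,0,0,1],
    [0,0,0,0,0,0,1],
    [0,0,0,0,0,0,1],
  ],
)

```text
time: 25.02
tool_pos: [0.5106, 0.3132, -0.0145]
tool_rot: [-1.571, -0.0, 0.236]
contact_force: [-0.1, 0.4, 1.4]
opening: 0.018
```

Gripped at 18 mm opening. Lifting, and turning the pin so its rod points along tray −y.

apply_moves(
  plan=[
    [0,-0.05,0,0,0,0,1],
    [0,-0.1,0,0,10,0,1],
    [-0.02,-0.134,-0.02,0,20,0,1],
    [-0.045,-0.134,-0.05,0,30,0,1],
    [-0.07,-0.134,-0.08,0,40,0,1],
  ],
)

```text
time: 25.65
tool_pos: [0.4607, 0.2183, 0.1198]
tool_rot: [-1.57, -0.001, -0.467]
contact_force: [1.3, -0.4, -0.4]
opening: 0.018
```

```bash
python3 - <<'E'
from h import *
s=robot.observe();print(s["tool_pos"],s["opening"],delta(W(-.08,.1485,.12),down(TR[2])))
E
```

```text
[0.46065692 0.21827332 0.1197603 ] 0.017989248085403878 (array([-0.0022, -0.0003, -0.0468]), array([-4.000e-02,  5.358e+01,  3.000e-02]))
```

apply_moves(
  plan=[
    [-0.001,0,-0.012,0,10.6,0,1],
    [-0.001,0,-0.024,0,21.2,0,1],
    [-0.002,0,-0.036,0,31.8,0,1],
    [-0.002,0,-0.047,0,42.4,0,1],
    [-0.002,0,-0.047,0,53,0,1],
  ],
)

```text
time: 26.28
tool_pos: [0.438, 0.1773, 0.1193]
tool_rot: [-1.572, -0.0, -1.394]
contact_force: [-0.0, 0.5, -0.4]
opening: 0.0178
```

apply_moves(
  plan=[
    [0,0.02,0,0,0.6,0,1],
    [0,0.04,0,0,0.6,0,1],
    [0,0.06,0,0,0.6,0,1],
    [0,0.075,0,0,0.6,0,1],
    [0,0.075,0,0,0.6,0,1],
  ],
)

```text
time: 26.9
tool_pos: [0.4376, 0.1777, 0.0436]
tool_rot: [-1.573, -0.0, -1.398]
contact_force: [-0.8, -0.1, -0.0]
opening: 0.0177
```

apply_moves(
  plan=[
    [0,0,0,0,0,0,1],
    [0,0,0,0,0,0,1],
    [0,0,0,0,0,0,1],
    [0,0,0,0,0,0,1],
    [0,0,0,0,0,0,1],
  ],
)

```text
time: 27.52
tool_pos: [0.4386, 0.1779, 0.0446]
tool_rot: [-1.571, -0.0, -1.398]
contact_force: [0.1, 0.3, -1.1]
opening: 0.0178
```

```bash
python3 - <<'E'
from h import *
s=robot.observe();T=toolT(s);print(s["tool_pos"],s["tool_rot"],delta(W(-.08,.1485,.0445),down(TR[2])))
w=cams.read_camera("wrist").copy();sd=cams.read_camera("side");tp=cams.read_camera("top")
for p in ((-.064,0,.086),(-.096,0,.086),(-.08,0,.086)):
    u=proj("wrist",W(*p),T)[0];print("plate",u.round(1))
for x in (.0235,.1185): 
    p=(T@np.r_[x,-.0255,0,1])[:3]; print("rod",p.round(4),proj("wrist",p,T).round(1),proj("side",p).round(1),proj("top",p).round(1))
e=proj("side",W(-.08,0,.07))[0];print("eye side",e)
x0,y0=int(e[0])-50,int(e[1])-37
o=np.zeros((600,800,3),np.uint8); o[:280,:]=cv2.resize(w[160:320,60:517],(800,280)); 
o[280:,:427]=cv2.resize(sd[y0:y0+75,x0:x0+100],(427,320),interpolation=cv2.INTER_CUBIC);print("side origin",x0,y0)
e=proj("top",W(-.08,0,.07))[0];x1,y1=int(e[0])-60,int(e[1])-50;print("top origin",x1,y1,e)
o[280:,427:]=cv2.resize(tp[y1:y1+80,x1:x1+93],(373,320),interpolation=cv2.INTER_CUBIC)
cv2.imwrite("pics/w7.png",o)
E
```

```text
[0.43855084 0.17791112 0.04460607] [-1.57053400e+00 -7.55798870e-05 -1.39756248e+00] (array([ 0.0003,  0.0001, -0.001 ]), array([-0.02,  0.27,  0.  ]))
plate [339.9 502.6]
plate [286.7 502.4]
plate [313.3 502.5]
rod [0.4426 0.1548 0.0701] [[316.2 308.5]] [[355.1 231.9]] [[285.8 251.2]]
rod [0.459  0.0612 0.0701] [[316.1 439.7]] [[360.8 209.1]] [[319.2 244.6]]
eye side [363.1475818  202.73037264]
side origin 313 165
top origin 269 193 [329.90514597 243.13701897]
```

View pics/w7.png

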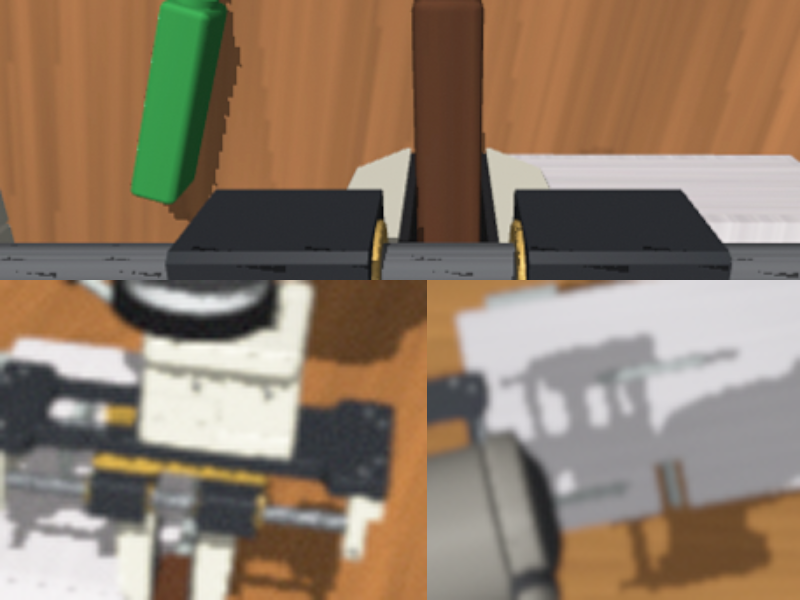

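Top view: the lid is flat shut, the rod tip is at about (319.1,244.8) px against a predicted (319.2,244.6), and the rod line extended meets the eye at (330,243). The wrist view shows the grip centred in the jaws. Starting the insertion slowly and watching force.

apply_moves(
  plan=[
    [0.01,0,-0.0005,0,0.27,0,1],
    [0.02,0,-0.0005,0,0.27,0,1],
    [0.028,0,-0.0005,0,0.27,0,1],
    [0.036,0,-0.0005,0,0.27,0,1],
    [0.042,0,-0.0005,0,0.27,0,1],
  ],
)

```text
time: 28.3
tool_pos: [0.4454, 0.1358, 0.0445]
tool_rot: [-1.571, -0.0, -1.403]
contact_force: [0.1, 0.3, -1.6]
opening: 0.0177
```

apply_moves(
  plan=[
    [0.004,0,0,0,0,0,1],
    [0.008,0,0,0,0,0,1],
    [0.012,0,0,0,0,0,1],
    [0.016,0,0,0,0,0,1],
    [0.016,0,0,0,0,0,1],
  ],
)

```text
time: 28.92
tool_pos: [0.448, 0.1205, 0.0445]
tool_rot: [-1.571, -0.0, -1.403]
contact_force: [-1.1, 0.6, -1.2]
opening: 0.0173
```

The tip is past the plate with no contact force. Continuing to the shoulder.

apply_moves(
  plan=[
    [0.012,0,0,0,0,0,1],
    [0.024,0,0,0,0,0,1],
    [0.036,0,0,0,0,0,1],
    [0.046,0,0,0,0,0,1],
    [0.05,0,0,0,0,0,1],
  ],
)

```text
time: 29.55
tool_pos: [0.4565, 0.0706, 0.0445]
tool_rot: [-1.571, -0.0, -1.403]
contact_force: [-0.7, -0.1, -0.7]
opening: 0.0177
```

apply_moves(
  plan=[
    [0.002,0,0,0,0,0,1],
    [0.004,0,0,0,0,0,1],
    [0.006,0,0,0,0,0,1],
    [0.008,0,0,0,0,0,1],
    [0.008,0,0,0,0,0,1],
  ],
)

```text
time: 30.18
tool_pos: [0.4577, 0.0634, 0.0445]
tool_rot: [-1.571, -0.0, -1.402]
contact_force: [-0.5, 0.2, -0.9]
opening: 0.018
```

```bash
python3 - <<'E'
from h import *
T=toolT();x,y,th=TR
for px in (.0235,.1185):
    p=(T@np.r_[px,-.0255,0,1])[:3]-[x,y,0];c,s=np.cos(th),np.sin(th)
    print((c*p[0]+s*p[1]+.08).round(4),(-s*p[0]+c*p[1]).round(4),(p[2]-.07).round(4),proj("top",p+[x,y,0]).round(1))
E
```

```text
0.0007 0.0092 0.0 [[326.6 243.5]]
0.0007 -0.0858 0.0 [[359.8 237.2]]
```

apply_moves(
  plan=[
    [0.001,0,0,0,0,0,1],
    [0.002,0,0,0,0,0,1],
    [0.003,0,0,0,0,0,1],
    [0.004,0,0,0,0,0,1],
    [0.004,0,0,0,0,0,1],
  ],
)

```text
time: 30.8
tool_pos: [0.4584, 0.0595, 0.0445]
tool_rot: [-1.571, -0.0, -1.402]
contact_force: [-0.8, 0.1, -1.0]
opening: 0.0174
```

apply_moves(
  plan=[
    [0,0.001,0,0,0,0,1],
    [0,0.002,0,0,0,0,1],
    [0,0.003,0,0,0,0,1],
    [0,0.0035,0,0,0,0,1],
    [0,0.0035,0,0,0,0,1],
  ],
)

```text
time: 31.42
tool_pos: [0.4583, 0.0596, 0.041]
tool_rot: [-1.571, -0.0, -1.402]
contact_force: [0.1, 0.1, -1.3]
opening: 0.0179
```

Shoulder is about 5 mm from the hole centre with no jamming. Releasing.

apply_moves(
  plan=[
    [0,0,0,0,0,0,0.2],
    [0,0,0,0,0,0,0.2],
    [0,0,0,0,0,0,0.2],
    [0,0,0,0,0,0,0.2],
    [0,0,0,0,0,0,0.2],
  ],
)

```text
time: 32.05
tool_pos: [0.4584, 0.0595, 0.041]
tool_rot: [-1.571, -0.0, -1.402]
contact_force: [-0.4, 0.5, -0.1]
opening: 0.0364
```

apply_moves(
  plan=[
    [0,-0.02,0,0,0,0,0.2],
    [0,-0.06,0,0,0,0,0.2],
    [0,-0.12,0,0,0,0,0.2],
    [-0.06,-0.14,0,0,0,0,0.2],
    [-0.12,-0.15,0,0,0,0,0.2],
  ],
)

```text
time: 32.67
tool_pos: [0.4388, 0.1788, 0.1928]
tool_rot: [-1.567, 0.0, -1.405]
contact_force: [1.5, 1.2, 0.1]
opening: 0.037
```

apply_moves(
  plan=[
    [-0.06,0,0,0,0,0,0.2],
    [-0.08,0,0,0,0,0,0.2],
    [-0.08,0,0,0,0,0,0.2],
    [-0.08,0,0,0,0,0,0.2],
    [-0.08,0,0,0,0,0,0.2],
  ],
)

```text
time: 33.3
tool_pos: [0.4251, 0.2557, 0.191]
tool_rot: [-1.571, -0.0, -1.404]
contact_force: [0.6, -0.1, 0.0]
opening: 0.037
```

```bash
python3 - <<'E'
from h import *
s=robot.observe();print(s["time"],s["tool_pos"],s["opening"],s["contact_force"])
sd=cams.read_camera("side");tp=cams.read_camera("top")
o=np.zeros((600,800,3),np.uint8)
o[:,:400]=cv2.resize(sd[150:270,300:380],(400,600),interpolation=cv2.INTER_CUBIC)
o[:300,400:]=cv2.resize(tp[170:270,260:393],(400,300),interpolation=cv2.INTER_CUBIC)
o[300:,400:]=cv2.resize(tp[80:320,140:460],(400,300),interpolation=cv2.INTER_AREA)
cv2.imwrite("pics/end.png",o)
for y in (.005,-.09): print(proj("top",W(-.08,y,.066)),proj("side",W(-.08,y,.066)))
E
```

```text
33.3 [0.42510199 0.25566215 0.19098204] 0.036993999516183936 [ 0.55983869 -0.06013411  0.02916056]
[[328.08146002 243.45108977]] [[362.76252331 205.1717472 ]]
[[361.16245357 237.1408324 ]] [[367.49431729 186.75218347]]
```

View pics/end.png

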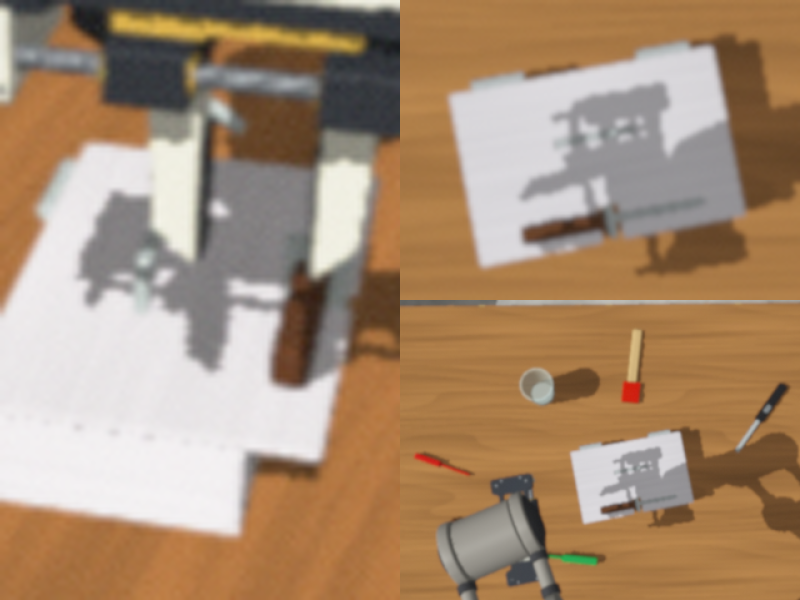

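The last picture shows the lid flat and the grip lying on it against the plate. The rod tip is at about (361.5,237.5), predicted (361.2,237.1). The jar, brush and lighter are in place and the hand is clear. Handing in.

```bash
python3 -c "
from cell import robot
print(robot.hand_in(), robot.observe()['contact_force'])"
```

```text
the job is handed in; nothing more can be done
the job is handed in; nothing more can be done
```

The tongs are flat in the tray and released, the lid is shut over them, and the pin is through the eye. I handed the job in at about 33 s; no verdict was given.

**Last checks**
- **Lid:** it looks flat in the final top and side pictures. When I pressed it shut, the fingertips stopped at 54.5 mm with about 32 N, against a shut height of 55 mm.
- **Pin:** it lies on the lid with the rod tip within about 1 px (2–3 mm) of where I predicted. The shoulder is an estimated 5 mm from the hole centre. I felt no contact force during insertion, so I never felt the grip touch the plate.
- **Bystanders:** the jar, lighter and basting brush looked untouched in the top view. I checked this by eye, not by measurement.
- **Hand:** it was clear of everything, with no contact force beyond noise.
- **Tongs:** I last saw them flat in the tray before closing the lid, and could not check again once it was shut.

**What disagreed:** the fingertips are about 18 mm behind the reported TCP, not 11 mm ahead as stated. The first two attempts to grip the tongs closed on nothing because of this, the first also because I lifted before the fingers had closed. I found the true offset by lightly touching the counter (about 22 N) and corrected every later height for it.

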